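# Swing the paint-pot carrier out from its keeper, lift it off and hold it level

## Task

On the painter's revolving stand, pull up the orange spring plunger, turn the white head a quarter turn anticlockwise (seen from above) so that the pot carrier comes out from under the red keeper, and let the plunger drop fully home in the notch with the green mark. Then take the carrier by its wooden bar, lift it straight up about 10 cm off the head, and finish while still holding it there, steady and level, with both paint pots sitting in it. Keep the carrier level all the way and leave the brush jar, the two paint tubes and the blue water pot where they are.

Things in the scene. Friction and masses are not known exactly. Their poses are not given: they have to be found in the camera images.
- stand: Fixed revolving paint stand: dark wooden foot disc 300 mm across, 22 mm high, with a steel index ring (mean radius 119 mm, 14 mm wide, top 40 mm above the table) that has two notches 16 mm wide. Origin: centre of the underside, on the vertical turning axis. Start notch (red mark): 135 degrees anticlockwise of the stand's +x; target notch (green mark): 225 degrees.
- keeper (a point): Tip of the red L-shaped keeper fixed on the foot. Its claw, 30 mm wide, runs from here (88 mm from the turning axis) outward to its post at radius 135 to 147 mm, 77 to 83 mm above the table: 5 mm above the edge of the parked carrier, which therefore cannot be lifted there.
- head (a joint): Turning angle of the white head disc (216 mm across, top 50 mm above the table), rad, anticlockwise seen from above: 0 at the start, pi/2 at the target notch, end stops 0.02 beyond either. With the plunger up it turns easily (0.05 N m) and stays where it is left. The plunger stands on an ear at its rim, across the axis from the carrier.
- plunger (a joint): How far the sprung plunger is pulled up, m: 0 fully home in a notch, 0.020 at its stop. Its pin clears the ring at 0.0125 and off a notch rests on it at about that value. The spring pushes down with 3 N when home, 5.5 N at the top. The pin, 11 mm thick with a round tip, still drops in when 2 mm off the notch's middle.
- plunger_knob (a point): Centre of the orange plunger knob: an upright cylinder 24 mm across, 28 mm high, its centre 88 mm above the table when home, 119 mm from the turning axis. Its bottom edge is 14 mm above the ear's boss when home. The point goes round with the head and up with the plunger.
- seat (a point): Centre of the carrier's place on the head, on its top face (50 mm above the table), 55 mm from the turning axis across from the plunger; its x axis points from the turning axis outward. Curbs 4 mm high locate the carrier on three sides with about 2.5 mm play.
- carrier: Loose plywood paint-pot carrier, about 0.26 kg: block 130 (its x) by 90 (its y) by 22 mm (z up) with two sockets 14 mm deep at x = -28 and +28 mm, and a bridge handle over its middle. Origin: centre of the underside. At the start it sits on the seat with its x axis at right angles to the line from the turning axis.
- carrier_bar (a point): Middle of the carrier's wooden handle bar, 88 mm above the carrier's underside. The bar runs along the carrier's x, is 118 mm long, 12 mm thick (along y) and 16 mm high, on two 8 mm posts at its ends (x = -55 and +55 mm). Axes as the carrier's.
- pot_blue: Loose white paint pot with blue lid, 32 mm across, 34 mm high, about 40 g, standing in the carrier's socket at x = -28 mm. Origin: centre of its underside, 8 mm above the carrier's underside when seated.
- pot_yellow: Loose white paint pot with yellow lid, same size, in the socket at x = +28 mm. Origin: centre of its underside.
- brush_jar: Bystander: white ceramic jar with brushes, 72 mm across, about 180 mm high overall. Origin: centre of the underside.
- tube_blue: Bystander: lying paint tube with a blue band and white cap, 130 by 38 by 28 mm. Origin: middle of the underside.
- tube_red: Bystander: lying paint tube with a red band and white cap, 130 by 38 by 28 mm. Origin: middle of the underside.
- water_pot: Bystander: small empty blue ceramic pot, 68 mm across, 55 mm high. Origin: centre of the underside.
Mind the look-alikes: they are no part of the job. Leave any purple look-alike of the pot_yellow alone.

How it is judged:
By the outcome, as a careful person would: the job done as asked, in the order asked, and still so for the second after the job is handed in, while the arm keeps its last pose, push and grip.
It also fails if it takes over 61 s, if anything falls off the work surface, if the arm or the gripper's body presses on something with over 40 N, if the wrist force passes 120 N, or if a joint passes its speed limit or range.

## Robot

A 6-joint arm with a two-finger parallel gripper is mounted at the origin on the work surface. World frame = base frame: x ahead of the robot, y to its left, z up, the work surface at z = 0. Lengths are in m, angles in rad, forces in N, time in s.
With the tool pointing down it reaches from about 0.35 to 0.85 m from the base axis. Payload 8.1 kg.
Tool frame: the origin (TCP) lies at the very end of the fingers, on their centre line; the grasp point (between the pads) lies 19 mm behind it; z points along the fingers, y is the direction in which the jaws open and shut (so a half turn about z gives the same grasp; the last joint's range is limited). The gripper opens to 93 mm and grips with 3 to 60 N. Pads are 15 mm wide; open, the fingers measure 128 mm over their backs; the gripper's body (75 mm by 188 mm) begins 65 mm behind the grasp point.
Start: joints at [-1.267, 0.13, 1.488, -0, 1.523, -0.085], TCP at [0.227, -0.555, 0.219] pointing down, gripper open.
Joint ranges: [-2.96, 2.96], [-0.89, 2.26], [0.02, 2.5], [-1.34, 4.48], [0, 2.73], [-2.66, 2.66]. Speed limits (rad/s): [2.39, 2.39, 2.79, 3.14, 3.14, 3.14].

## Interface

Orientations are given as a rotation vector (axis times angle).
In Python, from plant import robot, vision gives the robot as it stands.
- The arm moves only by the shell command python3 -m creep 'ROWS' [FORCE]. ROWS is JSON, a list of rows, each a list of 7 numbers: the shift along the world's x, y, z in m, then the turn, a rotation vector about the world's x, y, z in degrees, then the closure, from 0 (fully open) to 1 (shut). A call has 1 to 10 rows; each row shifts and turns the commanded pose from where the row before left it; what a row does not reach is not made up. A row lasts 1/12 s, in which the tool goes at most 41.7 mm and 7.16 degrees, less where a joint would pass 70% of its speed; a pose out of reach is approached as far as the arm can. A call is refused whole if a number of a shift passes 0.0417 or a number of a turn 7.16, either way. A call with a gripper value outside its range is refused whole. The fingers move at their own pace and stop on an object; FORCE is the grip in N (left out, the last holds). Time passes only in rows, so rows that do not move let the fingers close. It gives the time, the measured TCP pose, the force and the opening at its end, in the units of the state.
- robot.read_state(): the state, without advancing time (a new reading comes with each control period).
- vision.read_camera(name): name is "side" or "top"; returns (picture, depth): 384x512x3 uint8, red, green, blue; 384x512 float32, m along the optical axis (not along the pixel's ray), 0 where there is no reading.
- vision.get_calibration(name): a dict with "fx", "fy", "cx", "cy" (pixels), "dist_coeffs" ([k1, k2, p1, p2, k3] as OpenCV has them; the pictures are not rectified), "R" (3x3) and "t" (3): a world point X has camera coordinates R X + t. Camera axes: x right, y down, z forward; pixel columns grow to the right and rows downward; lengths in m; the calibration is good to about 2 mm. A picture is of the moment at which its call begins. get_calibration takes no time and is no camera call.
- robot.close_job(): hands the job in, once; it reports no verdict.
The state is a dict: "t": time; "q": joint angles; "dq": joint speeds; "joint_torque": joint torques, N m; "tool_pos": TCP position; "orientation": TCP orientation; "force": force on the tool from outside, world axes, zero at the start; "wrist_torque": the same for the moment, N m; "opening": finger opening in m.
Only numpy, scipy, OpenCV 4.12 (cv2) and the standard library are available. Lean on these libraries where they do the work, as an engineer would, in place of code of your own. Each camera call takes 0.05 s, during which the arm holds its last target. There are 200 camera calls.

## Working session

There is one attempt and no reset: what is moved stays moved. The work goes in short steps, Python scripts to look and compute and a shell command to move; the robot and the scene stay as the last step left them, time stands still between calls to the robot, and variables do not carry over. Pictures are saved under pics/ and viewed, on a budget of 10 in all, crops included, one or two more only if the job needs it, and the job is handed in when it is done.

```bash
mkdir -p pics; ls; cat > h.py <<'E'
import numpy as np, cv2
from plant import robot, vision
def shot(n):
    im,d=vision.read_camera(n); return im,d,vision.get_calibration(n)
def pts(d,c):
    h,w=d.shape; K=np.array([[c['fx'],0,c['cx']],[0,c['fy'],c['cy']],[0,0,1.]])
    u,v=np.meshgrid(np.arange(w),np.arange(h))
    n=cv2.undistortPoints(np.stack([u,v],-1).reshape(-1,1,2).astype(float),K,np.array(c['dist_coeffs'])).reshape(h,w,2)
    P=np.concatenate([n,np.ones((h,w,1))],-1)*d[...,None]
    return (P-np.array(c['t']))@np.array(c['R'])
def save(n,im): cv2.imwrite('pics/'+n,cv2.cvtColor(im,cv2.COLOR_RGB2BGR))
E
python3 - <<'E'
from h import *
out=[]
for n in('top','side'):
    im,d,c=shot(n); np.savez('/tmp/'+n,im=im,d=d,P=pts(d,c)); save(n+'0.png',im)
    print(n,-np.array(c['R']).T@c['t'],c['fx'])
print(robot.read_state())
E
```

```text
pics
top [ 0.44739364 -0.00903388  1.49417247] 472.72745591461324
side [0.39461399 0.84976131 1.16982791] 479.45265291088515
{'t': 0.1, 'q': array([-1.26740691e+00,  1.31111997e-01,  1.48912757e+00, -2.29967618e-05,
        1.52299864e+00, -8.53896059e-02]), 'dq': array([ 0.00038317, -0.00185356, -0.00157601,  0.00074521, -0.00050437,
       -0.00093399]), 'joint_torque': array([ 1.80542975e-03, -5.61339533e+01, -4.93099558e+01,  7.70437368e-02,
        2.91091623e-02, -3.99915689e-05]), 'tool_pos': array([ 0.22730456, -0.55473961,  0.21770011]), 'orientation': array([-3.08082032e+00, -6.06540074e-01,  3.16890799e-04]), 'force': array([0.32100579, 0.44297991, 0.12678733]), 'wrist_torque': array([-0.04342466,  0.00482594,  0.00192232]), 'opening': 0.09316461385529339}
```

View pics/top0.png

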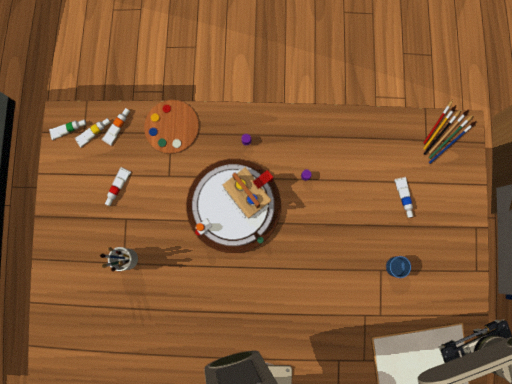

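View pics/side0.png

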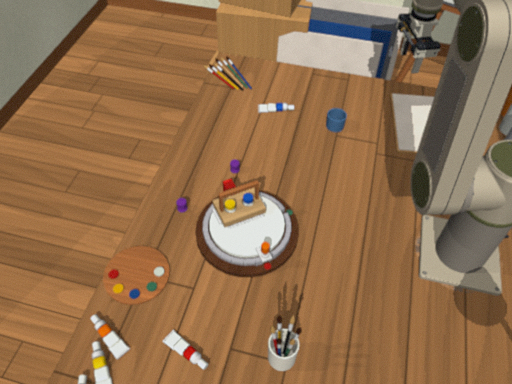

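Top view: stand centred near pixel (234,205), orange knob (201,228), keeper (264,179), carrier (246,193), green mark (260,240), brush jar (121,259), water pot (398,266). The purple look-alikes are off the stand.

```bash
cat >> h.py <<'E'
def hsv(im): return cv2.cvtColor(im,cv2.COLOR_RGB2HSV)
def cmask(im,name):
    H=hsv(im).astype(int); h,s,v=H[...,0],H[...,1],H[...,2]
    return {'orange':(h>=6)&(h<=14)&(s>215)&(v>180),'red':((h<4)|(h>176))&(s>180)&(v>90),'green':(h>50)&(h<90)&(s>80),'yellow':(h>20)&(h<32)&(s>170)&(v>150),'blue':(h>100)&(h<120)&(s>130)&(v>80)}[name]
def circ(p):
    A=np.c_[2*p[:,:2],np.ones(len(p))]; s=np.linalg.lstsq(A,(p[:,:2]**2).sum(1),rcond=None)[0]
    return s[:2],np.sqrt(s[2]+s[:2]@s[:2])
E
python3 - <<'E'
from h import *
for n in('top','side'):
    z=np.load('/tmp/'+n+'.npz'); im,d,P=z['im'],z['d'],z['P']
    near=(d>0)&(np.hypot(P[...,0]-.44,P[...,1]-.03)<.2)
    print(n,'table z',np.median(P[(d>0)&(abs(P[...,2])<.01)][:,2]))
    disc=near&(hsv(im)[...,1]<60)&(abs(P[...,2]-.048)<.014)&(hsv(im)[...,2]>120)
    foot=near&(P[...,2]>.012)
    for nm,m in(('disc/ring',disc),('foot',foot)):
        cs,_=cv2.findContours(m.astype(np.uint8),0,cv2.CHAIN_APPROX_NONE); k=max(cs,key=cv2.contourArea)[:,0]
        q=P[k[:,1],k[:,0]]; c,r=circ(q); e=abs(np.hypot(*(q[:,:2]-c).T)-r)
        for _ in range(5): g=q[e<np.percentile(e,75)]; c,r=circ(g); e=abs(np.hypot(*(q[:,:2]-c).T)-r)
        print(nm,c,r,np.median(P[m][:,2]))
    for nm in('orange','red','green','yellow','blue'):
        m=near&cmask(im,nm)&(P[...,2]>.02); nl,L,st,ce=cv2.connectedComponentsWithStats(m.astype(np.uint8))
        for i in range(1,nl):
            if st[i,4]>=5: q=P[L==i]; print(nm,ce[i].round(),st[i,4],np.median(q,0).round(4),'zmax',q[:,2].max().round(3), 'top',q[q[:,2]>q[:,2].max()-.006].mean(0).round(4))
    bar=near&(P[...,2]>.135)
    if bar.sum()>5:
        q=P[bar]; print('bar',bar.sum(),q.mean(0),'mid',(q.min(0)+q.max(0))/2, np.linalg.svd(q[:,:2]-q[:,:2].mean(0),full_matrices=False)[2][0], q[:,2].max())
E
```

```text
top table z 0.0007600724444347667
disc/ring [0.55439821 0.10249297] 0.07400060274599163 0.05017551882044656
foot [0.55181587 0.07186229] 0.10713835423377081 0.04918548848735462
orange [200. 227.] 31 [0.5252 0.1812 0.1028] zmax 0.107 top [0.5252 0.1816 0.1042]
red [196. 231.] 6 [0.5151 0.2034 0.0232] zmax 0.026 top [0.5156 0.2037 0.0235]
green [260. 239.] 27 [0.4969 0.0029 0.025 ] zmax 0.035 top [ 0.4939 -0.002   0.0321]
blue [255. 197.] 5 [0.6198 0.0204 0.0918] zmax 0.095 top [0.6209 0.0198 0.0925]
blue [249. 200.] 22 [0.6091 0.0378 0.0919] zmax 0.1 top [0.6085 0.037  0.0961]
bar 96 [0.61513344 0.03048935 0.14596449] mid [0.61360229 0.03094569 0.14408392] [-0.76846281 -0.63989445] 0.15243319409307196
side table z 0.0011496744793082687
disc/ring [0.54636337 0.09934313] 0.08068749091836167 0.05143740513338373
foot [0.54243386 0.0826988 ] 0.09570685917640621 0.051412768559799954
orange [265. 246.] 42 [0.5291 0.1832 0.1037] zmax 0.108 top [0.5281 0.1804 0.1048]
red [267. 266.] 34 [0.5181 0.1922 0.0255] zmax 0.03 top [0.516  0.1918 0.027 ]
green [289. 212.] 17 [ 0.4966 -0.0037  0.0255] zmax 0.028 top [ 0.4969 -0.0034  0.0258]
blue [248. 198.] 70 [0.6164 0.029  0.0914] zmax 0.097 top [0.6173 0.0275 0.0934]
bar 116 [0.61551143 0.02788583 0.14411563] mid [0.61464992 0.02738218 0.14311999] [0.76799839 0.64045178] 0.15091433945283728
```

```bash
python3 - <<'E'
from h import *
for n in('top','side'):
    z=np.load('/tmp/'+n+'.npz'); im,d,P=z['im'],z['d'],z['P']
    near=(d>0)&(np.hypot(P[...,0]-.59,P[...,1]-.09)<.22)
    hs=hsv(im)
    disc=near&(hs[...,1]<70)&(abs(P[...,2]-.05)<.007)&(hs[...,2]>100)
    foot=near&(P[...,2]>.012)
    for nm,m in(('disc',disc),('foot',foot)):
        cs,_=cv2.findContours(m.astype(np.uint8),0,cv2.CHAIN_APPROX_NONE); k=max(cs,key=cv2.contourArea)[:,0]
        q=P[k[:,1],k[:,0]]; q=q[q[:,2]<.06]; c,r=circ(q); e=abs(np.hypot(*(q[:,:2]-c).T)-r)
        for _ in range(8): g=q[e<np.percentile(e,70)]; c,r=circ(g); e=abs(np.hypot(*(q[:,:2]-c).T)-r)
        print(n,nm,c,r,np.median(e),m.sum())
    for nm in('orange','red','green','yellow','blue'):
        m=near&cmask(im,nm)&(P[...,2]>.02); nl,L,st,ce=cv2.connectedComponentsWithStats(m.astype(np.uint8))
        for i in range(1,nl):
            if st[i,4]>=5: q=P[L==i]; print(nm,ce[i].round(),st[i,4],np.median(q,0).round(4),'zmax',q[:,2].max().round(3))
    m=near&(P[...,2]>.135); q=P[m]; r=cv2.minAreaRect(q[:,:2].astype(np.float32)*1000); print('bar',m.sum(),q.mean(0),r,q[:,2].max())
E
python3 - <<'E'
import cv2
a=cv2.imread('pics/top0.png')[150:265,175:295]; cv2.imwrite('pics/crop.png',cv2.resize(a,None,fx=5,fy=5,interpolation=cv2.INTER_CUBIC))
E
```

```text
top disc [0.60310176 0.09240964] 0.10694661336164493 0.0028381671049278745 2642
top foot [0.60259644 0.09024387] 0.147572911334557 0.0009828599415009354 7029
orange [200. 227.] 31 [0.5252 0.1812 0.1028] zmax 0.107
red [263. 179.] 167 [ 0.6772 -0.0022  0.0829] zmax 0.091
red [196. 231.] 6 [0.5151 0.2034 0.0232] zmax 0.026
green [260. 239.] 27 [0.4969 0.0029 0.025 ] zmax 0.035
yellow [243. 181.] 9 [0.6646 0.0574 0.0946] zmax 0.143
yellow [238. 186.] 25 [0.6517 0.0724 0.0935] zmax 0.099
blue [255. 197.] 5 [0.6198 0.0204 0.0918] zmax 0.095
blue [249. 200.] 22 [0.6091 0.0378 0.0919] zmax 0.1
bar 178 [0.63660118 0.04782678 0.14584038] ((637.488037109375, 48.20829391479492), (117.30287170410156, 12.066877365112305), 39.16477584838867) 0.15243319409307196
side disc [0.60371579 0.08431945] 0.10951642891048637 0.006075411059960206 2780
side foot [0.60439575 0.08494399] 0.14830809298875372 0.0007508234715022655 7307
orange [265. 246.] 42 [0.5291 0.1832 0.1037] zmax 0.108
red [228. 184.] 88 [ 0.6877 -0.0135  0.0831] zmax 0.089
red [267. 266.] 34 [0.5181 0.1922 0.0255] zmax 0.03
green [289. 212.] 17 [ 0.4966 -0.0037  0.0255] zmax 0.028
yellow [229. 204.] 85 [0.6613 0.0645 0.0935] zmax 0.101
blue [248. 198.] 70 [0.6164 0.029  0.0914] zmax 0.097
bar 221 [0.63727653 0.04505747 0.14405947] ((638.9689331054688, 44.089012145996094), (116.60152435302734, 16.763290405273438), 38.20186233520508) 0.15091433945283728
```

View pics/crop.png

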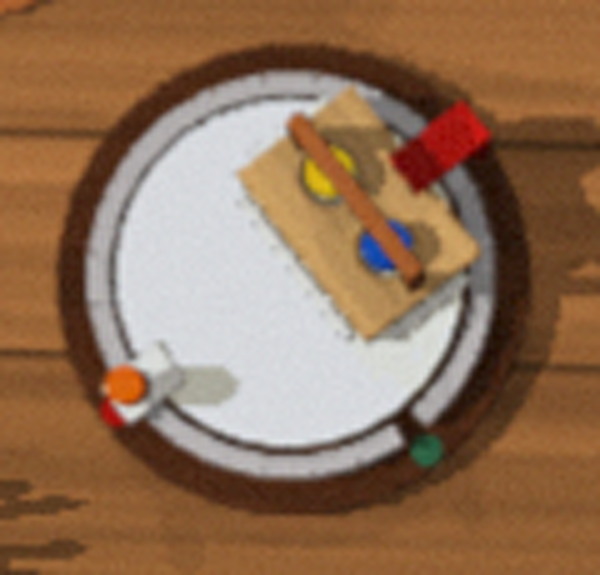

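The crop shows the knob by the red mark, the carrier edge under the red claw, and the green notch at lower right, so anticlockwise is correct. The knob-to-bar distance is 0.174 m (119+55 mm), which matches. The axis is about (0.6026, 0.089), with the knob at 129.6°. I'll approach with the jaws tangential.

```bash
A='[0.012,0.0294,0,0,0,4.3,0]'; python3 -m creep '[[0.012,0.0294,0,0,0,4.3,0],[0.012,0.0294,0,0,0,4.3,0],[0.012,0.0294,0,0,0,4.3,0],[0.012,0.0294,0,0,0,4.3,0],[0.012,0.0294,0,0,0,4.3,0],[0.012,0.0294,0,0,0,4.3,0],[0.012,0.0294,0,0,0,4.3,0],[0.012,0.0294,0,0,0,4.3,0],[0.012,0.0294,0,0,0,4.3,0],[0.012,0.0294,0,0,0,4.3,0]]' 25
python3 -m creep '[[0.012,0.0294,0,0,0,4.3,0],[0.012,0.0294,0,0,0,4.3,0],[0.012,0.0294,0,0,0,4.3,0],[0.012,0.0294,0,0,0,4.3,0],[0.012,0.0294,0,0,0,4.3,0],[0.012,0.0294,0,0,0,4.3,0],[0.012,0.0294,0,0,0,4.3,0],[0.012,0.0294,0,0,0,4.3,0],[0.012,0.0294,0,0,0,4.3,0],[0.012,0.0294,0,0,0,4.3,0]]'
python3 -m creep '[[0.012,0.0294,0,0,0,4.3,0],[0.012,0.0294,0,0,0,4.3,0],[0.012,0.0294,0,0,0,4.3,0],[0.012,0.0294,0,0,0,4.3,0],[0.012,0.0294,0,0,0,4.3,0],[0,0,0,0,0,0,0],[0,0,0,0,0,0,0]]'
cat >> h.py <<'E'
from scipy.spatial.transform import Rotation as Ro
def st():
    s=robot.read_state(); M=Ro.from_rotvec(s['orientation']).as_matrix(); y=M[:,1]
    print('t',round(s['t'],2),'tcp',s['tool_pos'].round(4),'jaw',np.degrees(np.arctan2(y[1],y[0])).round(1),'z',M[:,2].round(3),'F',s['force'].round(1),'T',s['wrist_torque'].round(2),'op',round(s['opening'],4),'q6',s['q'][5].round(2)); return s
E
python3 -c 'from h import *;st()'
```

```text
t: 0.93
tool_pos: [0.3475, -0.2596, 0.2183]
orientation: [-2.642, -1.699, 0.0]
force: [0.3, -0.1, -1.4]
opening: 0.093
t: 1.77
tool_pos: [0.4675, 0.0345, 0.2183]
orientation: [-1.835, -2.549, 0.0]
force: [0.7, -0.1, 0.4]
opening: 0.0933
t: 2.35
tool_pos: [0.5271, 0.181, 0.2176]
orientation: [-1.329, -2.845, 0.002]
force: [-0.7, -0.7, -0.0]
opening: 0.0929
t 2.35 tcp [0.5271 0.181  0.2176] jaw 39.9 z [-0.002 -0.001 -1.   ] F [-0.7 -0.7 -0. ] T [ 0.01 -0.13 -0.03] op 0.0929 q6 -0.46
```

```bash
python3 -m creep '[[0,0,-0.02,0,0,0,0],[0,0,-0.02,0,0,0,0.3],[0,0,-0.02,0,0,0,0.4],[0,0,-0.02,0,0,0,0.5],[0,0,-0.02,0,0,0,0.5],[0,0,-0.02,0,0,0,0.5],[0,0,-0.015,0,0,0,0.5],[0,0,-0.01,0,0,0,0.5],[0,0,0,0,0,0,0.5]]' 25
python3 -m creep '[[0,0,0,0,0,0,0.6],[0,0,0,0,0,0,0.68],[0,0,0,0,0,0,0.72],[0,0,0,0,0,0,0.8],[0,0,0,0,0,0,1],[0,0,0,0,0,0,1],[0,0,0,0,0,0,1],[0,0,0,0,0,0,1]]' 25
python3 - <<'E'
from h import *
st()
im,d,c=shot('side'); save('s1.png',cv2.resize(im[150:310,180:360],None,fx=4,fy=3.75*1))
E
```

```text
t: 3.1
tool_pos: [0.5254, 0.1783, 0.071]
orientation: [-1.334, -2.84, 0.005]
force: [0.3, -0.3, -0.5]
opening: 0.0474
t: 3.77
tool_pos: [0.5284, 0.18, 0.0749]
orientation: [1.332, 2.843, 0.002]
force: [-0.3, -0.6, 5.4]
opening: 0.0235
t 3.77 tcp [0.5284 0.18   0.0749] jaw 39.8 z [ 0.002  0.    -1.   ] F [-0.3 -0.6  5.4] T [-0.14 -0.05 -0.04] op 0.0235 q6 -0.46
```

View pics/s1.png

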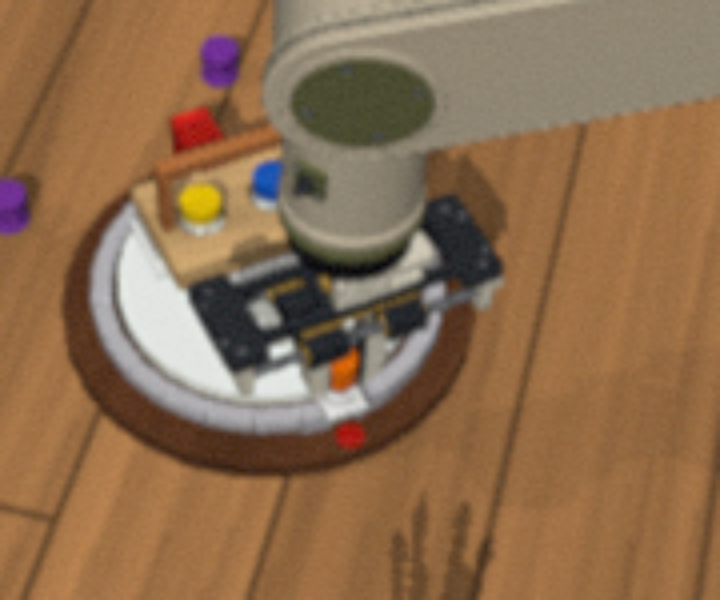

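The knob is between the pads (opening 23.5 mm). Now I'll lift the plunger.

```bash
python3 -m creep '[[0,0,0.003,0,0,0,1],[0,0,0.003,0,0,0,1],[0,0,0.003,0,0,0,1],[0,0,0.003,0,0,0,1],[0,0,0.0025,0,0,0,1],[0,0,0.002,0,0,0,1],[0,0,0,0,0,0,1],[0,0,0,0,0,0,1]]' 35
python3 -c 'from h import *
st();st()'
```

```text
t: 4.48
tool_pos: [0.5276, 0.1796, 0.0901]
orientation: [1.333, 2.844, -0.0]
force: [5.2, -3.7, -5.6]
opening: 0.0232
t 4.48 tcp [0.5276 0.1796 0.0901] jaw 39.8 z [ 0. -0. -1.] F [ 5.2 -3.7 -5.6] T [-0.49 -1.    0.13] op 0.0232 q6 -0.46
t 4.48 tcp [0.5276 0.1796 0.0901] jaw 39.8 z [ 0. -0. -1.] F [ 5.2 -3.7 -5.6] T [-0.49 -1.    0.13] op 0.0232 q6 -0.46
```

```bash
python3 - <<'E'
import numpy as np
a=np.radians(129.6+np.r_[0,2,np.arange(6,90,4),88,90]); p=.119*np.c_[np.cos(a),np.sin(a)]
d=np.diff(np.vstack([np.zeros(2),np.round(p-p[0],4)[1:]]),axis=0)
for i,(x,y) in enumerate(d): print(i,round(x,4),round(y,4),round(np.degrees(a[i+1]-a[i]),1))
E
```

```text
0 -0.0032 -0.0027 2.0
1 -0.006 -0.0057 4.0
2 -0.0056 -0.0062 4.0
3 -0.0051 -0.0065 4.0
4 -0.0047 -0.0068 4.0
5 -0.0042 -0.0072 4.0
6 -0.0037 -0.0074 4.0
7 -0.0032 -0.0077 4.0
8 -0.0026 -0.0079 4.0
9 -0.0021 -0.008 4.0
10 -0.0015 -0.0082 4.0
11 -0.0009 -0.0083 4.0
12 -0.0003 -0.0083 4.0
13 0.0002 -0.0083 4.0
14 0.0008 -0.0082 4.0
15 0.0014 -0.0082 4.0
16 0.0019 -0.0081 4.0
17 0.0025 -0.0079 4.0
18 0.0031 -0.0077 4.0
19 0.0036 -0.0075 4.0
20 0.0041 -0.0072 4.0
21 0.0046 -0.007 4.0
22 0.0025 -0.0033 2.0
23 0.0026 -0.0032 2.0
```

```bash
python3 -m creep '[[-0.0032,-0.0027,0,0,0,2,1],[-0.006,-0.0057,0,0,0,4,1],[-0.0056,-0.0062,0,0,0,4,1],[-0.0051,-0.0065,0,0,0,4,1]]'
python3 -c 'from h import *
st()'
```

```text
t: 4.82
tool_pos: [0.5074, 0.1585, 0.09]
orientation: [0.971, 2.987, 0.0]
force: [5.1, -3.2, -4.8]
opening: 0.0235
t 4.82 tcp [0.5074 0.1585 0.09  ] jaw 54.0 z [ 0.  0. -1.] F [ 5.1 -3.2 -4.8] T [-0.42 -1.04 -0.01] op 0.0235 q6 -0.74
```

Turning freely with steady forces, so I'll continue.

```bash
python3 -m creep '[[-0.0047,-0.0068,0,0,0,4,1],[-0.0042,-0.0072,0,0,0,4,1],[-0.0037,-0.0074,0,0,0,4,1],[-0.0032,-0.0077,0,0,0,4,1],[-0.0026,-0.0079,0,0,0,4,1],[-0.0021,-0.008,0,0,0,4,1],[-0.0015,-0.0082,0,0,0,4,1],[-0.0009,-0.0083,0,0,0,4,1],[-0.0003,-0.0083,0,0,0,4,1]]'
python3 -m creep '[[0.0002,-0.0083,0,0,0,4,1],[0.0008,-0.0082,0,0,0,4,1],[0.0014,-0.0082,0,0,0,4,1],[0.0019,-0.0081,0,0,0,4,1],[0.0025,-0.0079,0,0,0,4,1],[0.0031,-0.0077,0,0,0,4,1],[0.0036,-0.0075,0,0,0,4,1],[0.0041,-0.0072,0,0,0,4,1],[0.0046,-0.007,0,0,0,4,1]]'
python3 -m creep '[[0.0025,-0.0033,0,0,0,2,1],[0.0026,-0.0032,0,0,0,2,1],[0,0,0,0,0,0,1],[0,0,0,0,0,0,1]]'
python3 - <<'E'
from h import *
st()
im,d,c=shot('side'); save('s2.png',cv2.resize(im[150:300,170:350],None,fx=4,fy=4))
E
```

```text
t: 5.57
tool_pos: [0.4835, 0.089, 0.0897]
orientation: [-0.001, -3.14, -0.001]
force: [1.4, -1.0, -5.4]
opening: 0.023
t: 6.32
tool_pos: [0.5046, 0.0184, 0.0889]
orientation: [0.968, -2.984, -0.002]
force: [-2.9, -3.9, -5.1]
opening: 0.0237
t: 6.65
tool_pos: [0.5096, 0.0117, 0.0888]
orientation: [1.066, -2.95, -0.002]
force: [-3.4, -5.4, -4.9]
opening: 0.0233
t 6.65 tcp [0.5096 0.0117 0.0888] jaw 129.7 z [-0.005 -0.    -1.   ] F [-3.4 -5.4 -4.9] T [-0.91  0.39 -0.19] op 0.0233 q6 -2.34
```

View pics/s2.png

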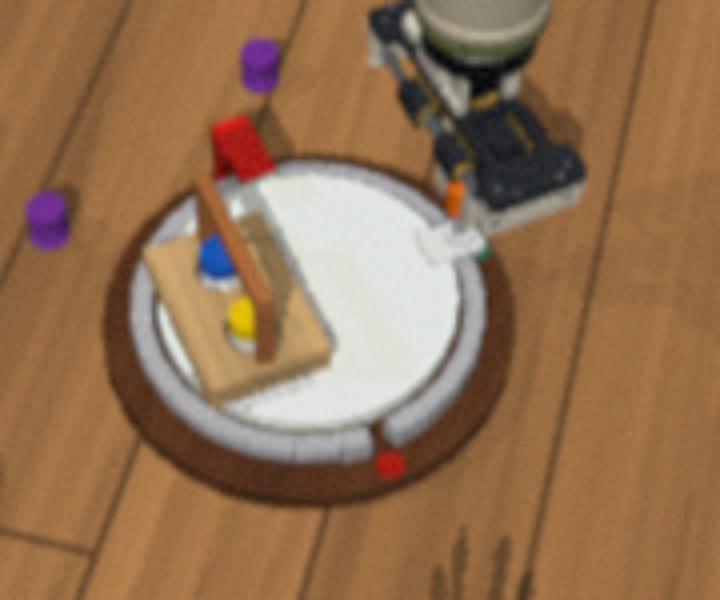

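The head has turned about 90° (chord 0.169 m against 0.168 expected) and the carrier is clear of the keeper. Lowering the plunger.

```bash
python3 -m creep '[[0,0,-0.002,0,0,0,1],[0,0,-0.002,0,0,0,1],[0,0,-0.002,0,0,0,1],[0,0,-0.002,0,0,0,1],[0,0,0,0,0,0,1]]'
python3 -c 'from h import *
st()'
```

```text
t: 7.12
tool_pos: [0.5095, 0.012, 0.0806]
orientation: [1.066, -2.95, -0.002]
force: [-3.6, -6.1, -4.1]
opening: 0.0233
t 7.12 tcp [0.5095 0.012  0.0806] jaw 129.7 z [-0.005 -0.    -1.   ] F [-3.6 -6.1 -4.1] T [-0.9   0.36 -0.26] op 0.0233 q6 -2.34
```

At about 8 mm up, the gripper still carries the spring load (4.1 N), so the pin is already in the notch and not resting on the ring. Continuing down.

```bash
python3 -m creep '[[0,0,-0.002,0,0,0,1],[0,0,-0.002,0,0,0,1],[0,0,-0.002,0,0,0,1],[0,0,-0.001,0,0,0,1],[0,0,0,0,0,0,1]]'
python3 -c 'from h import *
st()'
```

```text
t: 7.53
tool_pos: [0.51, 0.0115, 0.075]
orientation: [1.067, -2.951, -0.0]
force: [-6.8, -7.4, 1.8]
opening: 0.0231
t 7.53 tcp [0.51   0.0115 0.075 ] jaw 129.8 z [-0.004 -0.001 -1.   ] F [-6.8 -7.4  1.8] T [-1.19  0.94 -0.09] op 0.0231 q6 -2.34
```

```bash
python3 -m creep '[[0,0,0,0,0,0,0.6],[0,0,0,0,0,0,0.5],[0,0,0,0,0,0,0.4],[0,0,0,0,0,0,0.2],[0,0,0.02,0,0,0,0.1],[0,0,0.03,0,0,0,0],[0,0,0.03,0,0,0,0],[0,0,0.03,0,0,0,0],[0,0,0.03,0,0,0,0],[0,0,0,0,0,0,0]]'
python3 - <<'E'
from h import *
st()
for n in('top','side'):
    im,d,c=shot(n); P=pts(d,c); near=(d>0)&(np.hypot(P[...,0]-.6026,P[...,1]-.089)<.15)
    save(n+'3.png',cv2.resize(im[150:270,170:310],None,fx=4,fy=4))
    for nm in('orange','yellow','blue'):
        m=near&cmask(im,nm)&(P[...,2]>.06)&(P[...,2]<.12); 
        if m.sum()>3: print(n,nm,m.sum(),np.median(P[m],0).round(4),P[m][:,2].max().round(4))
    m=near&(P[...,2]>.135)&(P[...,2]<.16)&(np.hypot(P[...,0]-.645,P[...,1]-.124)<.075); q=P[m]
    if m.sum()>10: print('bar',m.sum(),q.mean(0),cv2.minAreaRect(q[:,:2].astype(np.float32)*1000),q[:,2].max())
E
```

```text
t: 8.37
tool_pos: [0.5151, 0.0124, 0.2227]
orientation: [-1.066, 2.945, -0.006]
force: [0.4, -0.6, -0.4]
opening: 0.0854
t 8.37 tcp [0.5151 0.0124 0.2227] jaw 129.8 z [ 0.011 -0.    -1.   ] F [ 0.4 -0.6 -0.4] T [ 0.11 -0.18 -0.03] op 0.0854 q6 -2.34
top yellow 34 [0.6231 0.1417 0.0924] 0.0975
top blue 42 [0.6568 0.0979 0.093 ] 0.1009
bar 190 [0.64538879 0.12469756 0.14573228] ((645.7471313476562, 125.44776916503906), (13.158434867858887, 117.19645690917969), 38.557212829589844) 0.1537693733007908
side orange 40 [0.511  0.0141 0.1033] 0.1063
side yellow 58 [0.6347 0.1464 0.093 ] 0.097
side blue 55 [0.6673 0.1053 0.0928] 0.0982
bar 197 [0.6440852  0.12473038 0.1463176 ] ((647.1841430664062, 119.28459167480469), (13.636503219604492, 118.60089874267578), 37.79372024536133) 0.15434912693882574
```

View pics/side3.png

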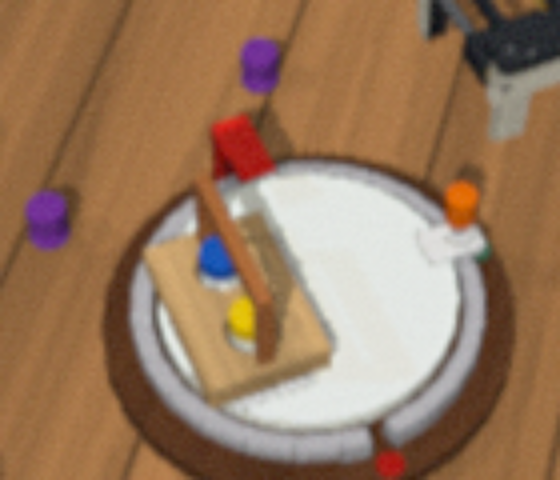

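The plunger is home: the knob top reads 0.103–0.106 m, as at the start. The carrier bar is at about (0.6455, 0.1245), running at about 129°, with both pots seated. Moving above it.

```bash
python3 -m creep '[[0.0096,0.008,0,0,0,-6.5,0],[0.0096,0.008,0,0,0,-6.5,0],[0.0096,0.008,0,0,0,-6.5,0],[0.0096,0.008,0,0,0,-6.5,0],[0.0096,0.008,0,0,0,-6.5,0],[0.0096,0.008,0,0,0,-6.5,0],[0.0096,0.008,0,0,0,-6.5,0]]' 
python3 -m creep '[[0.0096,0.008,0,0,0,-6.5,0],[0.0096,0.008,0,0,0,-6.5,0],[0.0096,0.008,0,0,0,-6.5,0],[0.0096,0.008,0,0,0,-6.5,0],[0.0096,0.008,0,0,0,-6.5,0],[0.0096,0.008,0,0,0,-6.5,0],[0.0096,0.008,0,0,0,-6.2,0],[0,0,0,0,0,0,0],[0,0,0,0,0,0,0]]' 
python3 -c 'from h import *
st()'
```

```text
t: 9.05
tool_pos: [0.5782, 0.0689, 0.2127]
orientation: [-0.165, -3.134, 0.0]
force: [-0.3, -0.1, -0.5]
opening: 0.093
t: 9.8
tool_pos: [0.6451, 0.1245, 0.2128]
orientation: [-1.344, -2.836, 0.003]
force: [0.1, -0.4, 0.2]
opening: 0.0929
t 9.8 tcp [0.6451 0.1245 0.2128] jaw 39.3 z [-0.003 -0.    -1.   ] F [ 0.1 -0.4  0.2] T [-0.07 -0.17  0.02] op 0.0929 q6 -0.57
```

```bash
python3 -m creep '[[0,0,-0.018,0,0,0,0.2],[0,0,-0.018,0,0,0,0.2],[0,0,-0.018,0,0,0,0.3],[0,0,-0.018,0,0,0,0.4],[0,0,-0.014,0,0,0,0.5],[0,0,-0.0075,0,0,0,0.5],[0,0,0,0,0,0,0.6],[0,0,0,0,0,0,0.7]]' 
python3 -m creep '[[0,0,0,0,0,0,0.75],[0,0,0,0,0,0,0.8],[0,0,0,0,0,0,0.84],[0,0,0,0,0,0,0.87],[0,0,0,0,0,0,1],[0,0,0,0,0,0,1],[0,0,0,0,0,0,1],[0,0,0,0,0,0,1]]' 30
python3 -c 'from h import *
st()'
```

```text
t: 10.47
tool_pos: [0.6458, 0.1241, 0.1216]
orientation: [-1.349, -2.836, 0.001]
force: [-0.4, -0.1, 0.5]
opening: 0.0443
t: 11.13
tool_pos: [0.646, 0.1242, 0.1219]
orientation: [1.351, 2.836, -0.0]
force: [-2.0, -1.9, 4.0]
opening: 0.0119
t 11.13 tcp [0.646  0.1242 0.1219] jaw 39.1 z [-0. -0. -1.] F [-2.  -1.9  4. ] T [-0.25  0.26 -0.02] op 0.0119 q6 -0.57
```

Gripped (opening 11.9 mm, matching the 12 mm bar). Lifting slowly.

```bash
python3 -m creep '[[0,0,0,0,0,0,1],[0,0,0.002,0,0,0,1],[0,0,0.003,0,0,0,1],[0,0,0.004,0,0,0,1],[0,0,0.005,0,0,0,1],[0,0,0.006,0,0,0,1],[0,0,0.006,0,0,0,1],[0,0,0.006,0,0,0,1]]' 45
python3 -c 'from h import *
st()'
```

```text
t: 11.8
tool_pos: [0.6463, 0.1243, 0.1545]
orientation: [1.35, 2.836, 0.0]
force: [0.4, -0.6, -2.8]
opening: 0.0116
t 11.8 tcp [0.6463 0.1243 0.1545] jaw 39.1 z [ 0.001  0.    -1.   ] F [ 0.4 -0.6 -2.8] T [ 0.04 -0.15  0.03] op 0.0116 q6 -0.57
```

```bash
python3 -m creep '[[0,0,0.006,0,0,0,1],[0,0,0.008,0,0,0,1],[0,0,0.009,0,0,0,1],[0,0,0.009,0,0,0,1],[0,0,0.009,0,0,0,1],[0,0,0.009,0,0,0,1],[0,0,0.008,0,0,0,1],[0,0,0.005,0,0,0,1],[0,0,0.003,0,0,0,1],[0,0,0.001,0,0,0,1]]' 
python3 -m creep '[[0,0,0,0,0,0,1],[0,0,0,0,0,0,1],[0,0,0,0,0,0,1],[0,0,0,0,0,0,1],[0,0,0,0,0,0,1],[0,0,0,0,0,0,1]]' 
python3 - <<'E'
from h import *
st()
for n in('side','top'):
    im,d,c=shot(n); P=pts(d,c); near=(d>0)&(np.hypot(P[...,0]-.6026,P[...,1]-.089)<.17)
    if n=='side': save('side4.png',cv2.resize(im[110:310,150:380],None,fx=3,fy=3))
    for nm in('orange','yellow','blue'):
        m=near&cmask(im,nm)&(P[...,2]>.06); 
        if m.sum()>3: print(n,nm,m.sum(),np.median(P[m],0).round(4),P[m][:,2].max().round(4))
    # plywood top: near carrier, z 0.14..0.2, bright tan
    H=hsv(im).astype(int); m=near&(P[...,2]>.155)&(P[...,2]<.185)&(H[...,1]>60)&(H[...,1]<170)&(H[...,0]>10)&(H[...,0]<25)&(H[...,2]>120); q=P[m]
    if m.sum()>30:
        z=q[:,2]; q=q[abs(z-np.median(z))<.006]; a=np.linalg.lstsq(np.c_[q[:,:2]-q[:,:2].mean(0),np.ones(len(q))],q[:,2],rcond=None)[0]; print('ply',len(q),a[2],'slope deg',np.degrees(a[:2]))
E
```

```text
t: 12.63
tool_pos: [0.6463, 0.1243, 0.2214]
orientation: [1.35, 2.836, 0.001]
force: [-0.2, 0.1, -3.2]
opening: 0.0116
t: 13.13
tool_pos: [0.6459, 0.1243, 0.2203]
orientation: [-1.35, -2.836, 0.0]
force: [0.7, 0.7, -3.9]
opening: 0.0115
t 13.13 tcp [0.6459 0.1243 0.2203] jaw 39.1 z [-0. -0. -1.] F [ 0.7  0.7 -3.9] T [-0.01 -0.12  0.01] op 0.0115 q6 -0.57
side orange 44 [0.5118 0.0151 0.1035] 0.1078
side yellow 64 [0.6346 0.1486 0.1918] 0.2162
side blue 19 [0.6697 0.1109 0.187 ] 0.195
ply 868 0.17217945513343733 slope deg [-0.32504557  0.40378705]
top orange 29 [0.5088 0.0144 0.1018] 0.109
ply 280 0.17157466858165618 slope deg [-0.94002567 -0.47367871]
```

View pics/side4.png

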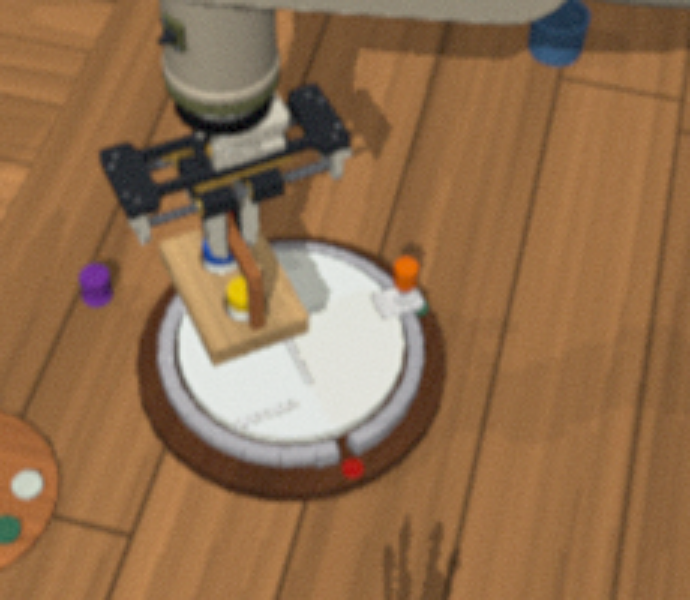

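The carrier's top face is at 0.172 m, so it is lifted 100 mm. It is level to within about 1°, both pots are seated, and the plunger knob is home at the green mark. Handing in.

```bash
python3 -c 'from h import *
print(robot.close_job())'
```

```text
the job is handed in; nothing more can be done
None
```

The job is done and handed in at about 13 s of the 61 s allowed; no verdict was reported. I pulled the plunger up about 16 mm, turned the head 90° anticlockwise and lowered the plunger into the green-marked notch. I then gripped the carrier's bar at 45 N and lifted it straight up.

Last checks:
- **Plunger:** the knob top read 0.102–0.109 m, the same as at the start, so the plunger is fully home.
- **Lift:** the carrier's top face is at 0.172 m, about 100 mm up.
- **Level:** the side camera gave slopes of about 0.3–0.4°. The top camera gave up to 0.9°, but from a partly covered view, so I trust it less.
- **Pots:** both are visible in their sockets in the side view.
- **Hold:** the arm is steady, with 3.2–3.9 N of load (about 3.3 N expected) and an opening of 11.5 mm on the 12 mm bar.
- **Bystanders:** nothing touched them that I know of, but I did not measure them again at the end.

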